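# Close the open stone box and lock the next box on top

## Task

Close the open box of rough stones where it stands: lower its loose lid, lugs up, over the two pins on its rim until it lies flush all round. Then stack the closed box upright on that lid, in line with it, so that the recesses in its base lock over the lid's two lugs and it sits fully down; set it down, do not drop it. Leave the finished stack standing and do not disturb the other things on the bench.

Things in the scene. Friction and masses are not known exactly. Their poses are not given: they have to be found in the camera images.
- tray: Open grey plastic box of brown rough stones, loose, 0.9 kg. 170 (x) x 60 (y) x 45 mm to the rim; origin at the centre of its underside, z up. On the rim of each 25 mm thick end, at x = +70 and -70 mm, y = 0, stands a round pin 12 mm across, 10 mm tall (top at 55 mm), tapering to 7 mm. Stones stay below the rim. The same either way round (half turn about z).
- lid: Loose lid: grey plate 170 (x) x 60 (y) x 12 mm lying right side up, 0.12 kg; grip across its width. Origin at the centre of its underside, z up. 16 mm through holes at x = +70 and -70 mm, y = 0, for the pins; on top two round lugs at x = +32 and -32 mm, 30 mm across tapering to 23, 10 mm tall. On the open box its underside lies on the rim. The same either way round.
- box: Closed grey box, dark seam, upright, 0.3-0.65 kg. 170 (x) x 60 (y) x 60 mm, plus lugs like the lid's on top (70 mm in all); grip across its width. Origin at the centre of its underside, z up. In its base are two square recesses 34 x 34 x 12 mm deep at x = +32 and -32 mm, y = 0; locked, its underside lies flat on the lid's plate, 12 mm above the lid's underside. The same either way round.
- jar: Bystander: closed glass jar with a steel cap, 68 mm diameter, 85 mm tall; origin at the centre of its underside.
- tub: Bystander: open dark steel tub, 90 mm diameter, 55 mm tall; origin at the centre of its underside.
- spray: Bystander: amber bottle, 60 mm diameter, 160 mm tall; origin at the centre of its underside.
- dish: Bystander: low white dish of rough stones, 150 mm diameter, about 45 mm tall; origin at the centre of its underside.

How it is judged:
By the outcome, as a careful person would: the job done as asked, in the order asked, and still so for the second after the job is handed in, with the robot touching nothing.
It also fails if it takes over 69 s, if anything falls off the work surface, if the arm or the gripper's body presses on something with over 40 N, if the wrist force passes 120 N, or if a joint passes its speed limit or range.

## Robot

A 7-joint arm with a two-finger parallel gripper is mounted at the origin on the work surface. World frame = base frame: x ahead of the robot, y to its left, z up, the work surface at z = 0. Lengths are in m, angles in rad, forces in N, time in s.
With the tool pointing down it reaches from about 0.425 to 0.825 m from the base axis. Payload 3.6 kg.
Tool frame: the origin (TCP) lies midway between the tips of the shut fingers; the grasp point (between the pads) lies 19 mm behind it; z points along the fingers, y is the line along which they close (so a half turn about z gives the same grasp; the last joint's range is limited). The gripper opens to 93 mm and grips with 3 to 60 N. Pads are 15 mm wide; open, the fingers measure 128 mm over their backs; the gripper's body (75 mm by 188 mm) begins 65 mm behind the grasp point.
Start: joints at [1.2, 0.615, -0.013, 1.423, 0.008, 1.103, -0.04], TCP at [0.22, -0.612, 0.219] pointing down, gripper open.
Joint ranges: [-3.12, 3.12], [-0.3, 2.06], [-1.34, 1.32], [0.26, 2.42], [-1.36, 4.5], [0.01, 1.98], [-2.84, 2.84]. Speed limits (rad/s): [2.79, 2.79, 3.14, 3.14, 3.14, 3.14, 3.14].

## Interface

Orientations are given as a 3x3 rotation matrix whose columns are the frame's x, y, z axes.
In Python, from bench import manip gives the robot as it stands.
- The arm moves only by the tool drive_effector, called after "Request:" as a command line: name --argument value ..., lists and objects as JSON in quotes. Schema: {"type":"object","properties":{"increments":{"type":"array","items":{"type":"number"},"minItems":5,"maxItems":100},"only":{"type":"string"},"quiet":{"type":"boolean"},"lines":{"type":"string"}},"required":["increments"],"additionalProperties":false}. increments is one flat list of numbers that holds 1 to 20 rows one after another, with no inner brackets; each row has 5 numbers: the finger opening in m, then dx, dy, dz in shares of the most that a row can go, 1 being 62.5 mm, then a turn about the tool's z in a scale on which 1.0 is pi rad; each row shifts and turns the commanded pose from where the row before left it, along the tool's axes as they then stand; what a row does not reach is not made up. A row lasts 1/8 s, in which the tool goes at most 0.0625 m and 0.188 rad, less where a joint would pass 70% of its speed; a pose out of reach is approached as far as the arm can. The fingers move at their own pace and stop on an object; the grip force is fixed at half the most. Time passes only in rows, so rows that do not move let the fingers close. The tool returns the time, the measured TCP pose, the force, the opening and the grip force at its end. only (a regular expression) keeps the lines of the reply that match it, lines (a string "A,B") keeps lines A to B, and quiet returns only ok. Shift and turn numbers lie between -1 and 1, and a call with a number outside is refused. Input that does not fit is refused with a message, and nothing moves.
- manip.state(): the state, without advancing time (a new reading comes with each control period).
- manip.snapshot(name): name is "scene" or "top" or "wrist"; returns the picture (384x512x3 uint8, red, green, blue); there is no depth.
- manip.camera_info(name): a dict with "K" (3x3 intrinsics, pixels), "eye" and "orientation" of the camera in the world; the wrist camera has in their place "mount" (4x4, takes a point from camera to tool coordinates, whose origin is the TCP and whose axes are the flange's). Camera axes: x right, y up, looking along -z (the intrinsics and any distortion apply to the point x, -y, -z); pixel columns grow to the right and rows downward; lengths in m; the calibration is good to about 2 mm. A picture is of the moment at which its call begins: read the wrist's pose just before it. camera_info takes no time and is no camera call.
- manip.sign_off(): hands the job in; it is judged then, once.
The state is a dict: "time": time; "joint_pos": joint angles; "joint_velocities": joint speeds; "effort": joint torques, N m; "position": TCP position; "eef_rot": TCP orientation; "force": force on the tool from outside, world axes, zero at the start; "torque": the same for the moment, N m; "finger_gap": finger opening in m; "grip_force": force on a finger pad.
Only numpy, scipy, OpenCV 4.12 (cv2) and the standard library are available. Lean on these libraries where they do the work, as an engineer would, in place of code of your own. Each camera call takes 0.05 s, during which the arm holds its last target. There are 200 camera calls.

## Working session

There is one attempt and no reset: what is moved stays moved. The work goes in short steps, Python scripts to look and compute and a tool call to move; the robot and the scene stay as the last step left them, time stands still between calls to the robot, and variables do not carry over. Pictures are saved under pics/ and viewed, at most 10 in all, crops included, and the job is handed in when it is done.

```bash
ls; mkdir -p pics; python3 - <<'E'
from bench import manip
import cv2,numpy as np
np.set_printoptions(precision=4,suppress=True)
ims=[]
for n in ["scene","top","wrist"]:
    s=manip.state()
    im=manip.snapshot(n);cv2.imwrite(f"pics/{n}0.png",im[...,::-1]);ci=manip.camera_info(n);print(n,ci)
print(s)
E
```

```text
bench.py
pics
scene {'K': array([[468.5286,   0.    , 261.5641],
       [  0.    , 468.5286, 189.0147],
       [  0.    ,   0.    ,   1.    ]]), 'eye': array([1.6275, 0.2493, 1.1329]), 'orientation': array([[-0.2114, -0.6997,  0.6824],
       [ 0.9772, -0.1382,  0.1611],
       [-0.0184,  0.7009,  0.713 ]])}
top {'K': array([[444.7216,   0.    , 248.7544],
       [  0.    , 444.7216, 196.8036],
       [  0.    ,   0.    ,   1.    ]]), 'eye': array([0.3051, 0.006 , 1.4662]), 'orientation': array([[ 0.0513,  0.9788, -0.1985],
       [-0.9987,  0.0499, -0.0121],
       [-0.0019,  0.1989,  0.98  ]])}
wrist {'K': array([[344.9437,   0.    , 258.192 ],
       [  0.    , 344.9437, 187.5018],
       [  0.    ,   0.    ,   1.    ]]), 'mount': array([[ 0.0005,  0.9576,  0.2882,  0.0806],
       [ 1.    , -0.0005, -0.0002,  0.001 ],
       [-0.0001,  0.2882, -0.9576, -0.1685],
       [ 0.    ,  0.    ,  0.    ,  1.    ]])}
{'time': 0.1, 'joint_pos': array([ 1.1995,  0.6158, -0.0126,  1.4247,  0.0081,  1.1034, -0.0404]), 'joint_velocities': array([ 0.0005, -0.0039, -0.0003, -0.0038,  0.0014,  0.0005, -0.0008]), 'effort': array([  0.001 , -46.0038,   0.2098, -16.6245,  -0.0612,   0.0169,
         0.0001]), 'position': array([ 0.2194, -0.6111,  0.2176]), 'eef_rot': array([[ 0.9411,  0.3381, -0.0008],
       [ 0.3381, -0.9411,  0.0021],
       [-0.0001, -0.0023, -1.    ]]), 'force': array([-1.3061,  0.4323,  0.3976]), 'torque': array([ 0.0129, -0.0009, -0.0099]), 'grip_force': 0.0, 'finger_gap': 0.0928708642850502}
```

View pics/top0.png

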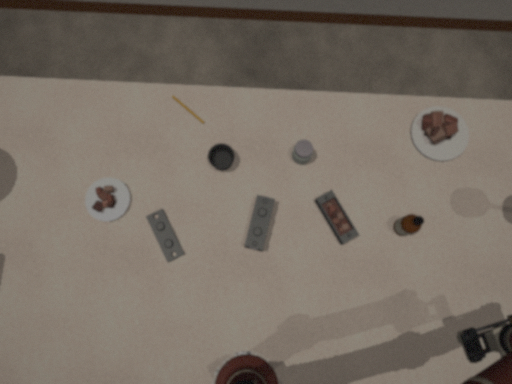

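View pics/scene0.png

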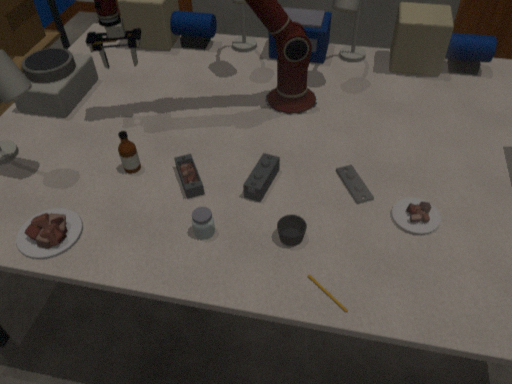

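The top view shows the lid at px (166,235), closed box (262,222), tray (337,217), spray (410,225), jar (303,151) and tub (221,157). The scene view agrees, with the arm clear of everything. Next is a coarse measurement.

```bash
cat > h.py <<'E'
import numpy as np,cv2
from bench import manip
np.set_printoptions(precision=4,suppress=True)
def cam(n,s=None):
    c=manip.camera_info(n)
    if n!="wrist": return c["K"],c["eye"],c["orientation"]
    M=c["mount"];R=s["eef_rot"]
    return c["K"],s["position"]+R@M[:3,3],R@M[:3,:3]
def ray(C,uv,z):
    K,e,R=C
    d=np.linalg.inv(K)@np.array([uv[0],uv[1],1.]);d=R@(d*[1,-1,-1])
    return e+d*(z-e[2])/d[2]
def proj(C,p):
    K,e,R=C
    q=R.T@(np.asarray(p)-e)*[1,-1,-1];q=K@q;return q[:2]/q[2]
def shoot(n,f):
    s=manip.state();im=manip.snapshot(n);cv2.imwrite(f"pics/{f}.png",im[...,::-1]);return s,im
E
python3 - <<'E'
from h import *
im=cv2.imread("pics/top0.png");C=cam("top")
b,g,r=[im[...,i].astype(int) for i in range(3)]
bg=cv2.medianBlur(im,51).astype(int)
m=((np.abs(im-bg).sum(2)>60)).astype(np.uint8)
for c in cv2.findContours(m,cv2.RETR_EXTERNAL,cv2.CHAIN_APPROX_NONE)[0]:
    if cv2.contourArea(c)<150: continue
    (u,v),wh,a=cv2.minAreaRect(c)
    if v<90: continue
    for z in (.012,.045,.06):
        p=np.array([ray(C,q,z)[:2] for q in cv2.boxPoints(((u,v),wh,a))])
        e=p[1]-p[0];f=p[2]-p[1];l=e if np.hypot(*e)>np.hypot(*f) else f
        print((round(u),round(v)),z,p.mean(0),np.hypot(*e),np.hypot(*f),np.degrees(np.arctan2(l[1],l[0]))%180)
E
```

```text
(246, 368) 0.012 [0.0611 0.0049] 0.19319381767347396 0.09084186190675794 92.95757331694773
(246, 368) 0.045 [0.0666 0.0049] 0.18880975813550913 0.08878042880328302 92.95757331694774
(246, 368) 0.06 [0.0691 0.0049] 0.18681700380007055 0.08784341375624889 92.95757331694773
(473, 349) 0.012 [ 0.1521 -0.7003] 0.16326877770669096 0.1312840349521506 121.37251407460971
(473, 349) 0.045 [ 0.1556 -0.6843] 0.1595637935059716 0.12830486598833185 121.37251407460971
(473, 349) 0.06 [ 0.1571 -0.677 ] 0.15787970977837193 0.12695069827750505 121.3725140746097
(408, 225) 0.012 [ 0.5328 -0.5048] 0.11205521691765348 0.06758134235312266 114.42949895920208
(408, 225) 0.045 [ 0.5276 -0.4932] 0.10951239878598407 0.06604774965279918 114.42949895920212
(408, 225) 0.06 [ 0.5253 -0.488 ] 0.1083565723624979 0.06535066206174303 114.42949895920214
(165, 235) 0.012 [0.4592 0.2914] 0.06544098458874796 0.17406341219726712 30.01187909489491
(165, 235) 0.045 [0.4557 0.2849] 0.06395596205482293 0.17011347025997436 30.01187909489491
(165, 235) 0.06 [0.4541 0.2819] 0.06328095181212977 0.16831804210665954 30.0118790948949
[... 1777 characters left out ...]
292767165414186 0.08096724903685991 138.58134284960795
(304, 154) 0.06 [ 0.7445 -0.149 ] 0.0820524283465476 0.08011269661255727 138.58134284960806
(439, 128) 0.012 [ 0.8757 -0.6188] 0.12846948479772546 0.11512216909713632 97.91929339503011
(439, 128) 0.045 [ 0.8627 -0.6046] 0.12555418514193195 0.11250975401295119 97.9192933950301
(439, 128) 0.06 [ 0.8568 -0.5982] 0.12422904893475302 0.11132229261104887 97.91929339503008
(440, 104) 0.012 [ 0.9611 -0.6225] 0.06046794673582369 0.24344499595029284 89.65267422552176
(440, 104) 0.045 [ 0.9462 -0.6082] 0.059095775090681514 0.2379206092524247 89.65267422552175
(440, 104) 0.06 [ 0.9395 -0.6018] 0.05847206070652569 0.23540952438975735 89.6526742255218
```

Careful with the scale: shifts go in shares of 62.5 mm and turns go in shares of pi rad. That gives: 0.0527 m is 0.8432, -0.0277 m is -0.4432, -0.104 rad is -0.0331.

Request:
drive_effector --increments '[0.093, 0.8432, -0.4432, 0, 0, 0.093, 0.8432, -0.4432, 0, 0, 0.093, 0.8432, -0.4432, 0, 0, 0.093, 0.8432, -0.4432, 0, 0, 0.093, 0.8432, -0.4432, 0, 0, 0.093, 0.8432, -0.4432, 0, 0, 0.093, 0.8432, -0.4432, 0, 0, 0.093, 0.8432, -0.4432, 0, 0, 0.093, 0, 0, 0, -0.0331, 0.093, 0, 0, 0, -0.0331, 0.093, 0, 0, 0, 0, 0.093, 0, 0, 0, 0]'

```text
time: 1.65
position: [0.5413, -0.2608, 0.2185]
eef_rot: [[0.852, 0.523, -0.0], [0.523, -0.852, 0.0], [-0.0, -0.0, -1.0]]
force: [-0.8, -0.3, -0.1]
finger_gap: 0.0924
grip_force: 0.0
```

```bash
python3 - <<'E'
from h import *
s,im=shoot("wrist","w1");print(s["position"],s["eef_rot"]);np.save("w1.npy",[s["position"],*s["eef_rot"]])
C=cam("wrist",s);print(proj(C,[.541,-.26,.045]))
E
```

```text
[ 0.5413 -0.2608  0.2185] [[ 0.8521  0.5234 -0.0004]
 [ 0.5234 -0.8521  0.0002]
 [-0.0002 -0.0004 -1.    ]]
[256.3117 166.0899]
```

View pics/w1.png

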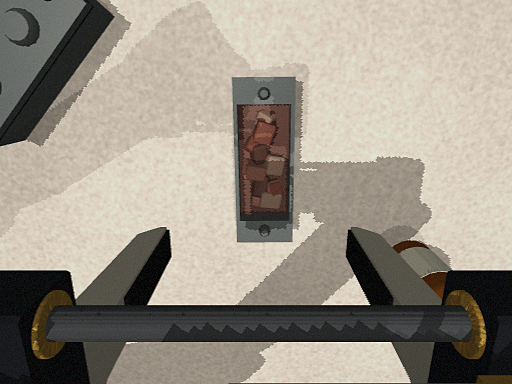

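The wrist view shows the tray rim's corners near (233,77), (295,77), (237,242) and (292,242). The pins are at about (264,93) and (264,230).

```bash
cat >> h.py <<'E'
def grey(im,box):
    x0,y0,x1,y1=box
    i=cv2.GaussianBlur(im,(3,3),0).astype(int);m=(i[...,0]-i[...,2]<6).astype(np.uint8)   # rgb: not warm
    k=np.zeros_like(m);k[y0:y1,x0:x1]=m[y0:y1,x0:x1]
    k=cv2.morphologyEx(k,cv2.MORPH_OPEN,np.ones((3,3)))
    c=max(cv2.findContours(k,cv2.RETR_EXTERNAL,cv2.CHAIN_APPROX_NONE)[0],key=cv2.contourArea)
    return cv2.convexHull(c)[:,0]
def rect(C,h,z):
    p=np.array([ray(C,q,z)[:2] for q in h])*1000
    c,wh,a=cv2.minAreaRect(p.astype(np.float32))
    if wh[0]<wh[1]: wh=wh[::-1];a+=90
    return np.array(c)/1000,wh,(a+90)%180-90
E
python3 - <<'E'
from h import *
a=np.load("w1.npy");s=dict(position=a[0],eef_rot=a[1:]);C=cam("wrist",s)
im=cv2.imread("pics/w1.png")[...,::-1].copy()
h=grey(im,(215,60,315,260));print(h.min(0),h.max(0));print(rect(C,h,.045))
for q in [(264,93),(264,230)]: print(ray(C,q,.055))
p=np.array([ray(C,q,.055) for q in [(264,93),(264,230)]]);d=p[0]-p[1];print(p.mean(0),np.hypot(*d[:2]),np.degrees(np.arctan2(d[1],d[0])))
cr=cv2.hconcat([cv2.resize(im[y-20:y+20,244:284],(400,400),interpolation=cv2.INTER_NEAREST) for y in (93,230)])
cv2.imwrite("pics/c1.png",cr[...,::-1])
E
```

```text
[233  77] [294 241]
(array([ 0.5461, -0.2659]), (169.86172485351562, 59.318023681640625), 32.158390045166016)
[ 0.6061 -0.2286  0.055 ]
[ 0.4889 -0.3014  0.055 ]
[ 0.5475 -0.265   0.055 ] 0.13795562665283997 31.868571991051
```

View pics/c1.png

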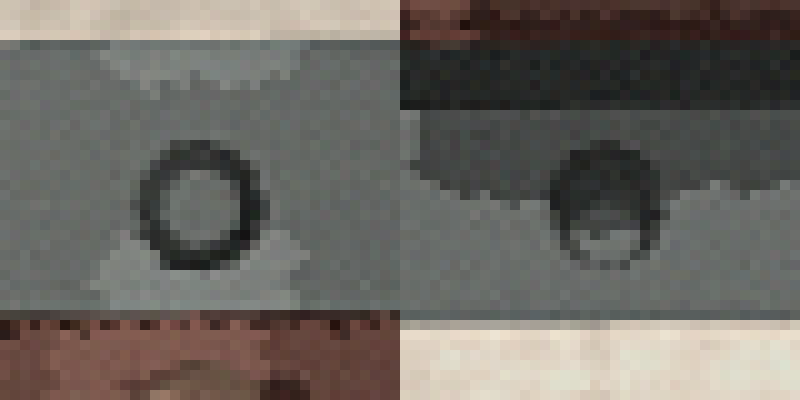

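Scaled: -0.0513 m is -0.8208, 0.0219 m is 0.3504.

Request:
drive_effector --increments '[0.093, 0.3504, -0.8208, 0, 0, 0.093, 0.3504, -0.8208, 0, 0, 0.093, 0.3504, -0.8208, 0, 0, 0.093, 0.3504, -0.8208, 0, 0, 0.093, 0.3504, -0.8208, 0, 0, 0.093, 0.3504, -0.8208, 0, 0, 0.093, 0.3504, -0.8208, 0, 0, 0.093, 0.3504, -0.8208, 0, 0, 0.093, 0.3504, -0.8208, 0, 0, 0.093, 0.3504, -0.8208, 0, 0, 0.093, 0, 0, 0, 0, 0.093, 0, 0, 0, 0]'

```text
time: 3.2
position: [0.4588, 0.2899, 0.2185]
eef_rot: [[0.852, 0.524, 0.0], [0.524, -0.852, -0.001], [-0.001, 0.001, -1.0]]
force: [0.4, -0.7, -0.6]
finger_gap: 0.0936
grip_force: 0.0
```

```bash
python3 - <<'E'
from h import *
s,im=shoot("wrist","w2");print(s["position"],s["eef_rot"]);np.save("w2.npy",[s["position"],*s["eef_rot"]])
C=cam("wrist",s);u=proj(C,[.459,.291,.012]);print(u)
u=u.astype(int)
for w in (60,):
    h=grey(im,(u[0]-w,u[1]-100,u[0]+w,u[1]+100));print(h.min(0),h.max(0));print(rect(C,h,.012))
cv2.imwrite("pics/w2c.png",cv2.resize(im[u[1]-100:u[1]+100,u[0]-60:u[0]+60],None,fx=3,fy=3,interpolation=cv2.INTER_NEAREST)[...,::-1])
E
```

```text
[0.4588 0.2899 0.2185] [[ 0.8517  0.5241  0.    ]
 [ 0.5241 -0.8517 -0.0013]
 [-0.0007  0.0011 -1.    ]]
[256.2146 158.7002]
[229  76] [285 228]
(array([0.4598, 0.2926]), (170.11959838867188, 58.3161735534668), 30.23643684387207)
```

View pics/w2c.png

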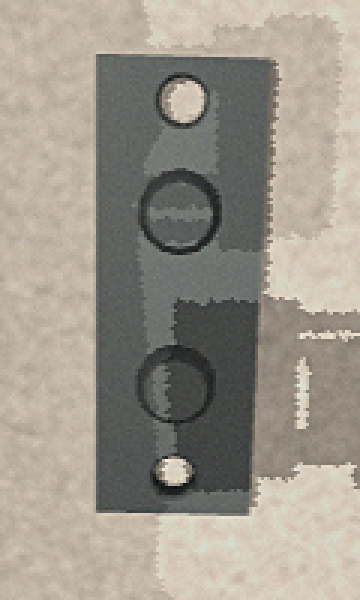

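The lid measures 170 x 58 mm at (0.460, 0.293), yaw 30.2°, which fits the given size. I'm descending to grip it.

Scaled: 0.05 m is 0.8, 0.0023 m is 0.0368, 0.024 rad is 0.0076.

Request:
drive_effector --increments '[0.093, 0.0368, -0.0288, 0, 0.0076, 0.093, 0, 0, 0.8, 0, 0.093, 0, 0, 0.8, 0, 0.093, 0, 0, 0.8, 0, 0.093, 0, 0, 0.8, 0, 0.093, 0, 0, 0.16, 0, 0.093, 0, 0, 0.08, 0, 0.093, 0, 0, 0, 0, 0.093, 0, 0, 0, 0]'

```text
time: 4.38
position: [0.4607, 0.2943, 0.0054]
eef_rot: [[0.864, 0.504, 0.003], [0.504, -0.864, 0.002], [0.003, -0.0, -1.0]]
force: [-1.1, 0.0, 0.4]
finger_gap: 0.0927
grip_force: 0.0
```

Request:
drive_effector --increments '[0.05, 0, 0, 0, 0, 0.05, 0, 0, 0, 0, 0.05, 0, 0, 0, 0, 0.05, 0, 0, 0, 0, 0.05, 0, 0, 0, 0, 0.05, 0, 0, 0, 0, 0.05, 0, 0, 0, 0, 0.05, 0, 0, 0, 0]'

```text
time: 5.38
position: [0.4595, 0.2938, 0.0037]
eef_rot: [[0.863, 0.505, -0.0], [0.505, -0.863, 0.0], [0.0, -0.0, -1.0]]
force: [-0.1, 0.2, 1.6]
finger_gap: 0.0594
grip_force: 30.0
```

Scaled: -0.05 m is -0.8, 0.0439 m is 0.7024, -0.03 rad is -0.0095.

Request:
drive_effector --increments '[0.05, 0, 0, -0.32, 0, 0.05, 0, 0, -0.64, 0, 0.05, 0, 0, -0.8, 0, 0.05, 0, 0, -0.64, 0, 0.05, -0.2768, 0.7024, 0, 0, 0.05, -0.2768, 0.7024, 0, 0, 0.05, -0.2768, 0.7024, 0, 0, 0.05, -0.2768, 0.7024, 0, 0, 0.05, -0.2768, 0.7024, 0, 0, 0.05, -0.2768, 0.7024, 0, 0, 0.05, -0.2768, 0.7024, 0, 0, 0.05, -0.2768, 0.7024, 0, 0, 0.05, -0.2768, 0.7024, 0, 0, 0.05, -0.2768, 0.7024, 0, 0, 0.05, -0.2768, 0.7024, 0, 0, 0.05, -0.2768, 0.7024, 0, 0, 0.05, 0, 0, 0, -0.0095, 0.05, 0, 0, 0, 0, 0.05, 0, 0, 0, 0]'

```text
time: 7.75
position: [0.5463, -0.2637, 0.1535]
eef_rot: [[0.846, 0.532, -0.0], [0.532, -0.846, 0.002], [0.001, -0.001, -1.0]]
force: [-1.1, -0.2, -0.4]
finger_gap: 0.06
grip_force: 30.0
```

```bash
python3 - <<'E'
from h import *
s,im=shoot("wrist","w3");print(s["position"],s["eef_rot"]);np.save("w3.npy",[s["position"],*s["eef_rot"]])
C=cam("wrist",s);R=s["eef_rot"];print([proj(C,s["position"]+R@[x,0,-.012+.0037-.0]) for x in (.07,-.07)])
E
```

```text
[ 0.5463 -0.2637  0.1535] [[ 0.8465  0.5324 -0.0004]
 [ 0.5324 -0.8465  0.0015]
 [ 0.0005 -0.0015 -1.    ]]
[array([255.8855, 107.6157]), array([256.2263, 359.0836])]
```

View pics/w3.png

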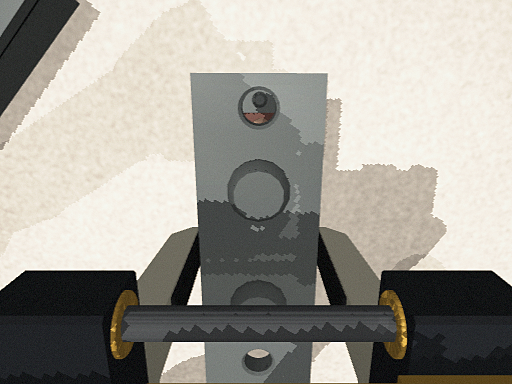

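The lid is in the hand with holes at about (259,106) and (259,357). The front tray pin shows through the front hole near (260,99).

```bash
python3 - <<'E'
from h import *
a=np.load("w3.npy");s=dict(position=a[0],eef_rot=a[1:]);C=cam("wrist",s);R=a[1:]
im=cv2.imread("pics/w3.png")[...,::-1].copy()
g=cv2.cvtColor(im,cv2.COLOR_RGB2GRAY)
zt=a[0][2]-.0037+.012
c=cv2.HoughCircles(g[80:130,230:290],cv2.HOUGH_GRADIENT,1,50,param1=80,param2=12,minRadius=14,maxRadius=26);print(c)
for q in [(259,106),(259,357)]: print("hole tool",R.T@(ray(C,q,zt)-a[0]))
print("pin tool",R.T@(ray(C,(260,99),.055)-a[0]), "tray ctr tool",R.T@(np.array([.5462,-.2659,.045])-a[0]))
cr=cv2.resize(im[75:135,225:295],None,fx=8,fy=8,interpolation=cv2.INTER_NEAREST);cv2.imwrite("pics/c3.png",cr[...,::-1])
E
```

```text
[[[27.5 25.5 19.4]]]
hole tool [ 0.0707  0.0014 -0.0083]
hole tool [-0.0685  0.0016 -0.0083]
pin tool [0.0694 0.0024 0.0986] tray ctr tool [-0.0013  0.002   0.1085]
```

View pics/c3.png

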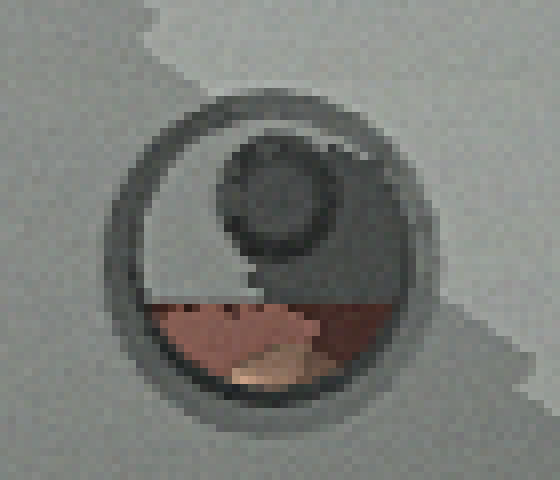

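Scaled: 0.03 m is 0.48, -0.001 m is -0.016, 0.003 rad is 0.001.

Request:
drive_effector --increments '[0.05, -0.016, 0.0128, 0, 0.001, 0.05, 0, 0, 0.48, 0, 0.05, 0, 0, 0.48, 0, 0.05, 0, 0, 0.32, 0, 0.05, 0, 0, 0.16, 0, 0.05, 0, 0, 0, 0, 0.05, 0, 0, 0, 0]'

```text
time: 8.68
position: [0.5465, -0.2673, 0.0647]
eef_rot: [[0.849, 0.528, 0.002], [0.528, -0.849, -0.001], [0.001, 0.002, -1.0]]
force: [-0.3, -0.5, -1.3]
finger_gap: 0.0597
grip_force: 30.0
```

```bash
python3 - <<'E'
from h import *
s,im=shoot("wrist","w4");print(s["position"],s["eef_rot"][:,0]);np.save("w4.npy",[s["position"],*s["eef_rot"]])
cv2.imwrite("pics/c4.png",cv2.hconcat([cv2.resize(im[75:135,220:300],None,fx=5,fy=5,interpolation=cv2.INTER_NEAREST),cv2.resize(im[324:384,220:300],None,fx=5,fy=5,interpolation=cv2.INTER_NEAREST)])[...,::-1])
E
```

```text
[ 0.5465 -0.2673  0.0647] [0.8494 0.5278 0.0012]
```

View pics/c4.png

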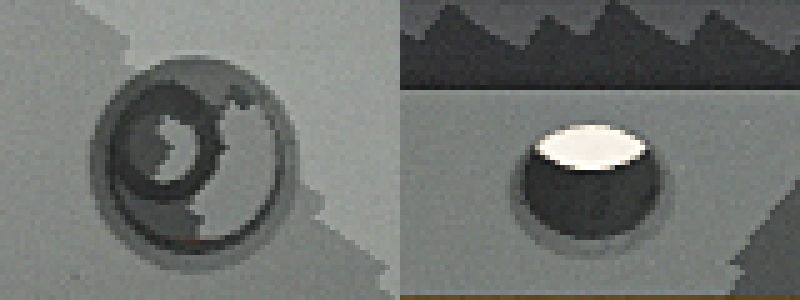

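```bash
python3 - <<'E'
from h import *
a=np.load("w4.npy");C=cam("wrist",dict(position=a[0],eef_rot=a[1:]));R=a[1:]
s=manip.state();print(s["position"],s["joint_velocities"].max())
print(R.T@(ray(C,(252.6,104),.055)-a[0]),R.T@(ray(C,(259,107.4),a[0][2]+.0083)-a[0]),R.T@(np.array([.5462,-.2659,.045])-a[0]))
E
```

```text
[ 0.5465 -0.2674  0.0648] 0.0016910773191611437
[ 0.0706 -0.0018  0.0097] [ 0.0701  0.0014 -0.0082] [ 0.0004 -0.0014  0.0197]
```

Scaled: -0.003 m is -0.048, 0.0005 m is 0.008.

Request:
drive_effector --increments '[0.05, 0.008, -0.048, 0, 0, 0.05, 0, 0, 0, 0, 0.05, 0, 0, 0, 0, 0.05, 0, 0, 0, 0]'

```text
time: 9.22
position: [0.5446, -0.2643, 0.0637]
eef_rot: [[0.85, 0.528, 0.0], [0.528, -0.85, -0.0], [0.0, 0.0, -1.0]]
force: [0.5, 0.8, -1.5]
finger_gap: 0.0593
grip_force: 30.0
```

```bash
python3 - <<'E'
from h import *
s,im=shoot("wrist","w5");p=s["position"];R=s["eef_rot"];print(p,R[:,0]);C=cam("wrist",s)
g=cv2.cvtColor(im,cv2.COLOR_RGB2GRAY)
for i in range(84,130,2): print("".join(" .:-=+*#%@"[min(9,int(v)//16)] for v in g[i,235:285]))
E
```

```text
[ 0.5446 -0.2643  0.0637] [0.8495 0.5276 0.0001]
%%%%%%%%%%%%%%@@@@@@@@@@@@@@@@@@@@@@@@@@@@@@@@@@@@
%%%%%%%%%%%%%%%%@@@@%###*#%@@@@@@@@@@@@@@@@@@@@@@@
%%%%%%%%%%%%@%%++++++++++++**+++#@@@@@@@@@@@@@@@@@
%%%%%%%%%@%#+=++*++=+*******+*+**++*%@@@@@@@@@@@@@
%%%%%%%@%*==========---------=+***++++#@@@@@@@@@@@
%%%%%%%#===+=====-------=++=-----*%%*++*%@@@@@@@@@
%%%%%%+=+======--------=========-=#%%***+#@@@@@@@@
%%%@#+===-====------+@%%%%@@@+----:+%#++**#@@@@@@@
%%%%+===-=====:---+@%%%%%%%%%%#---:=@%#+***#@@@@@@
%%%#===-=====----=%%%%%#%%%%%%%+:---*%%#=**#%@@@@@
%%%+=+=-=====-:--*%%%%%%%#%#%%%#---:+%%#=+**#@@@@@
%%#=++--======::-+#%%%%%%%%%%%#=:-:=@%%#+=**#@@@@@
%%#=+=--======--===#%%%%%%%%%%+:-:-*%%%#==#*#@@@@@
%%#+=+=:=======-:=-=-+%%%%%#=-:-:-*%%%%#==*+#@@@@@
%%%*=+=:-=======--:-------:::::-*%%##%%+-+*+###%@@
%%%#+++=-===========-:::::::=+#%%%##%%+-+***##%###
%%%%*++=-:===========+@@%%%%%%##%#%%#=-=****%#####
%%%%%*+++=:-============+%%%###%%#%#=-+***#%%%####
%%#%%%#++++-::-==========-+%%#%%#=--=****#####%###
%%%%%%%%*++*+=::---===-=-+##*=:---+****#%%##%#####
%%##%#%%%%*++***=-:::---------=+*****############%
%%%%%%%%%%#%#+++*******************#%#############
%#%%%%%%#%%%%%%%#*++*******+**########%######%####
```

The pin is now centred under the hole to about 1 mm. I'm lowering the lid.

Scaled: 0.004 m is 0.064, 0.001 m is 0.016.

Request:
drive_effector --increments '[0.05, 0.0112, 0, 0.064, 0, 0.05, 0, 0, 0.048, 0, 0.05, 0, 0, 0.048, 0, 0.05, 0, 0, 0.032, 0, 0.05, 0, 0, 0.032, 0, 0.05, 0, 0, 0.016, 0, 0.05, 0, 0, 0, 0, 0.05, 0, 0, 0, 0]'

```text
time: 10.28
position: [0.5452, -0.2639, 0.0488]
eef_rot: [[0.849, 0.528, 0.0], [0.528, -0.849, 0.0], [0.0, 0.0, -1.0]]
force: [0.0, -0.7, 0.2]
finger_gap: 0.0595
grip_force: 30.0
```

Scaled: 0.001 m is 0.016.

Request:
drive_effector --increments '[0.05, 0, 0, 0.016, 0, 0.05, 0, 0, 0, 0, 0.05, 0, 0, 0, 0]'

```text
time: 10.65
position: [0.5452, -0.2639, 0.0487]
eef_rot: [[0.849, 0.528, 0.0], [0.528, -0.849, -0.0], [0.0, 0.0, -1.0]]
force: [-1.4, 0.7, 6.2]
finger_gap: 0.0593
grip_force: 30.0
```

Request:
drive_effector --increments '[0.07, 0, 0, 0, 0, 0.093, 0, 0, 0, 0, 0.093, 0, 0, 0, 0, 0.093, 0, 0, -0.64, 0, 0.093, 0, 0, -0.96, 0, 0.093, 0, 0, -0.96, 0, 0.093, 0, 0, 0, 0, 0.093, 0, 0, 0, 0, 0.093, 0, 0, 0, 0]'

```text
time: 11.78
position: [0.5439, -0.2635, 0.2055]
eef_rot: [[0.849, 0.528, -0.004], [0.528, -0.849, 0.002], [-0.002, -0.004, -1.0]]
force: [-0.4, 0.5, -0.5]
finger_gap: 0.0932
grip_force: 0.0
```

```bash
python3 - <<'E'
from h import *
s,im=shoot("wrist","w6");np.save("w6.npy",[s["position"],*s["eef_rot"]]);C=cam("wrist",s)
u=proj(C,[.546,-.2655,.057]).astype(int);print(s["position"],u)
h=grey(im,(u[0]-50,u[1]-110,u[0]+50,u[1]+110));print(h.min(0),h.max(0),rect(C,h,.057))
cv2.imwrite("pics/c6.png",cv2.resize(im[u[1]-110:u[1]+90,u[0]-70:u[0]+70],None,fx=3,fy=3,interpolation=cv2.INTER_NEAREST)[...,::-1])
E
```

```text
[ 0.5439 -0.2635  0.2055] [260 171]
[227  77] [293 252] (array([ 0.5457, -0.2649]), (169.80848693847656, 59.46382141113281), 31.73857879638672)
```

View pics/c6.png

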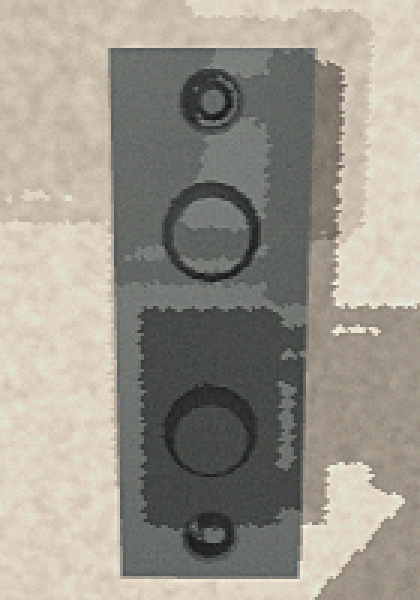

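The lid lies flush: it measures 169.8 x 59.5 mm at rim height and both pins show in its holes. Next is the closed box.

Scaled: -0.045 m is -0.72, 0.0195 m is 0.312, 0.184 rad is 0.0586.

Request:
drive_effector --increments '[0.093, 0.312, -0.72, -0.048, 0, 0.093, 0.312, -0.72, -0.048, 0, 0.093, 0.312, -0.72, -0.048, 0, 0.093, 0.312, -0.72, -0.048, 0, 0.093, 0.312, -0.72, -0.048, 0, 0.093, 0, 0, 0, 0.0583, 0.093, 0, 0, 0, 0.0583, 0.093, 0, 0, 0, 0.0583, 0.093, 0, 0, 0, 0.0586, 0.093, 0, 0, 0, 0, 0.093, 0, 0, 0, 0, 0.093, 0, 0, 0, 0]'

```text
time: 13.32
position: [0.5091, -0.0214, 0.2224]
eef_rot: [[0.985, -0.175, -0.001], [-0.175, -0.985, 0.0], [-0.001, -0.0, -1.0]]
force: [-0.8, -0.3, -0.4]
finger_gap: 0.0928
grip_force: 0.0
```

```bash
python3 - <<'E'
from h import *
s,im=shoot("wrist","w7");np.save("w7.npy",[s["position"],*s["eef_rot"]]);C=cam("wrist",s)
u=proj(C,[.508,-.021,.06]).astype(int);print(s["position"],s["eef_rot"][:,0],u)
h=grey(im,(u[0]-70,u[1]-130,u[0]+70,u[1]+110));print(h.min(0),h.max(0),rect(C,h,.06))
cv2.imwrite("pics/c7.png",cv2.resize(im[:260,150:370],None,fx=2.3,fy=2.3,interpolation=cv2.INTER_NEAREST)[...,::-1])
E
```

```text
[ 0.5091 -0.0214  0.2224] [ 0.9846 -0.1749 -0.0006] [257 170]
[220  75] [284 247] (array([ 0.5125, -0.0158]), (172.7255096435547, 59.2239875793457), -10.824668884277344)
```

View pics/c7.png

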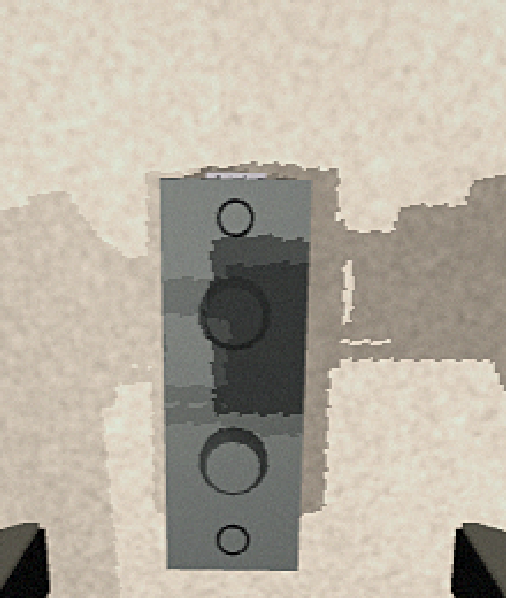

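```bash
python3 - <<'E'
from h import *
a=np.load("w7.npy");C=cam("wrist",dict(position=a[0],eef_rot=a[1:]));R=a[1:]
p=np.array([ray(C,(150+x/2.3,y/2.3),.06) for x,y in [(161,179),(311,179),(298,569),(167,569)]])
d=p[:2].mean(0)-p[2:].mean(0);print(p.mean(0),np.hypot(*d[:2]),np.linalg.norm(p[0]-p[1]),np.linalg.norm(p[2]-p[3]),np.degrees(np.arctan2(d[1],d[0])))
print(R.T@(p.mean(0)-a[0]),np.degrees(np.arctan2(R[1,0],R[0,0])))
E
```

```text
[ 0.5108 -0.0161  0.06  ] 0.17085556867396548 0.059613859763412234 0.060208545649748896 -10.847748459306725
[ 0.0008 -0.0054  0.1624] -10.071374228635493
```

The box corners cast to a 170.9 x 60 mm top at (0.511, -0.016), yaw -10.8°, which matches the box. I'm descending to grip it.

Scaled: 0.05 m is 0.8, 0.0008 m is 0.0128, 0.0135 rad is 0.0043.

Request:
drive_effector --increments '[0.093, 0.0128, -0.104, 0, 0.0043, 0.093, 0, 0, 0.8, 0, 0.093, 0, 0, 0.8, 0, 0.093, 0, 0, 0.64, 0, 0.093, 0, 0, 0.48, 0, 0.093, 0, 0, 0.32, 0, 0.093, 0, 0, 0.144, 0, 0.093, 0, 0, 0, 0, 0.093, 0, 0, 0, 0]'

```text
time: 14.5
position: [0.512, -0.015, 0.0245]
eef_rot: [[0.982, -0.19, 0.002], [-0.19, -0.982, 0.0], [0.002, -0.001, -1.0]]
force: [0.1, -0.2, -0.2]
finger_gap: 0.0932
grip_force: 0.0
```

Request:
drive_effector --increments '[0.05, 0, 0, 0, 0, 0.05, 0, 0, 0, 0, 0.05, 0, 0, 0, 0, 0.05, 0, 0, 0, 0, 0.05, 0, 0, 0, 0, 0.05, 0, 0, 0, 0, 0.05, 0, 0, 0, 0, 0.05, 0, 0, 0, 0]'

```text
time: 15.5
position: [0.5113, -0.015, 0.0238]
eef_rot: [[0.982, -0.19, 0.0], [-0.19, -0.982, 0.0], [0.0, -0.0, -1.0]]
force: [-0.4, 0.8, 2.6]
finger_gap: 0.0599
grip_force: 30.0
```

Scaled: -0.04 m is -0.64, -0.015 m is -0.24.

Request:
drive_effector --increments '[0.05, 0, 0, -0.16, 0, 0.05, 0, 0, -0.48, 0, 0.05, 0, 0, -0.64, 0, 0.05, 0, 0, -0.56, 0, 0.05, 0, 0, -0.24, 0, 0.05, 0.112, 0.32, 0, 0, 0.05, 0.1872, 0.56, 0, 0, 0.05, 0.1872, 0.56, 0, 0, 0.05, 0.1872, 0.56, 0, 0, 0.05, 0.1872, 0.56, 0, 0, 0.05, 0.1872, 0.56, 0, 0, 0.05, 0.16, 0.448, 0, 0, 0.05, 0.0832, 0.24, 0, 0]'

```text
time: 17.12
position: [0.5437, -0.266, 0.1527]
eef_rot: [[0.981, -0.192, -0.003], [-0.192, -0.981, 0.0], [-0.003, 0.001, -1.0]]
force: [-0.6, 0.7, -5.0]
finger_gap: 0.0597
grip_force: 30.0
```

Request:
drive_effector --increments '[0.05, 0, 0, 0, -0.0223, 0.05, 0, 0, 0, -0.0446, 0.05, 0, 0, 0, -0.0509, 0.05, 0, 0, 0, -0.0509, 0.05, 0, 0, 0, -0.0446, 0.05, 0, 0, 0, -0.0242, 0.05, 0, 0, 0, 0, 0.05, 0, 0, 0, 0, 0.05, 0, 0, 0, 0, 0.05, 0, 0, 0, 0]'

```text
time: 18.38
position: [0.5453, -0.2639, 0.1537]
eef_rot: [[0.85, 0.527, -0.0], [0.527, -0.85, 0.0], [-0.0, -0.0, -1.0]]
force: [0.8, -0.3, -5.1]
finger_gap: 0.0597
grip_force: 30.0
```

```bash
python3 - <<'E'
from h import *
s,im=shoot("wrist","w8");C=cam("wrist",s);p=s["position"];R=s["eef_rot"];zt=p[2]+.0362
q=[proj(C,p+R@[x,y,-.0362]) for x,y in ((.085,-.03),(.085,.03),(.04,-.03),(.04,.03))];print(np.array(q))
i=cv2.GaussianBlur(im,(3,3),0).astype(int);m=(i[...,0]-i[...,2]<6)
for r in range(40,200,16):
    c=np.where(m[r,120:400])[0]+120; print(r,len(c),c[[0,-1]] if len(c) else "")
col=np.where(m[:,258])[0];print(col[:3])
for c in (220,258,300):
    v=np.where(m[:250,c])[0][0];print(c,v,R.T@(ray(C,(c,v),zt)-p))
E
```

```text
[[172.755   70.3968]
 [337.9084  70.4913]
 [180.7084 188.8704]
 [330.3714 188.9427]]
40 0 
56 0 
72 166 [175 340]
88 164 [176 339]
104 163 [177 339]
120 160 [178 337]
136 158 [180 337]
152 155 [181 335]
168 153 [182 334]
184 151 [183 333]
[64 65 66]
220 71 [ 0.0848 -0.0128 -0.0362]
258 64 [ 0.0872  0.001  -0.0362]
300 71 [ 0.0848  0.0162 -0.0362]
```

The box hangs level and centred in the hand to within 1 mm. I'm lowering it.

Scaled: 0.02 m is 0.32, 0.015 m is 0.24.

Request:
drive_effector --increments '[0.05, 0, 0, 0.24, 0, 0.05, 0, 0, 0.32, 0, 0.05, 0, 0, 0.24, 0, 0.05, 0, 0, 0.144, 0, 0.05, 0, 0, 0, 0, 0.05, 0, 0, 0, 0, 0.05, 0, 0, 0, 0]'

```text
time: 19.3
position: [0.5459, -0.2643, 0.0954]
eef_rot: [[0.85, 0.527, 0.002], [0.527, -0.85, -0.001], [0.001, 0.001, -1.0]]
force: [-0.7, -0.1, -4.9]
finger_gap: 0.0597
grip_force: 30.0
```

```bash
python3 -c "
from h import *
s=manip.state();print(s['position'],s['force'],s['eef_rot'][:,0])"
```

```text
[ 0.5459 -0.2643  0.0954] [-0.6744 -0.0943 -4.9308] [0.8498 0.5272 0.001 ]
```

Scaled: 0.003 m is 0.048, -0.0006 m is -0.0096.

Request:
drive_effector --increments '[0.05, -0.0032, -0.0096, 0.048, 0, 0.05, 0, 0, 0.048, 0, 0.05, 0, 0, 0.032, 0, 0.05, 0, 0, 0.032, 0, 0.05, 0, 0, 0.032, 0, 0.05, 0, 0, 0.016, 0, 0.05, 0, 0, 0.016, 0, 0.05, 0, 0, 0, 0, 0.05, 0, 0, 0, 0]'

```text
time: 20.42
position: [0.5449, -0.2637, 0.0809]
eef_rot: [[0.85, 0.527, 0.0], [0.527, -0.85, -0.0], [0.0, 0.0, -1.0]]
force: [-0.3, -0.9, -3.3]
finger_gap: 0.0598
grip_force: 30.0
```

Scaled: 0.001 m is 0.016, 0.0005 m is 0.008.

Request:
drive_effector --increments '[0.05, 0, 0, 0.016, 0, 0.05, 0, 0, 0.008, 0, 0.05, 0, 0, 0, 0, 0.05, 0, 0, 0, 0]'

```text
time: 20.92
position: [0.545, -0.2637, 0.0809]
eef_rot: [[0.85, 0.527, 0.001], [0.527, -0.85, -0.0], [0.0, 0.001, -1.0]]
force: [-3.6, 0.6, 5.7]
finger_gap: 0.0598
grip_force: 30.0
```

Contact came at the flush height (TCP 0.0809 m against the expected 0.0808 m), so the box is fully down. I'm releasing it slowly, retreating straight up and checking.

Scaled: -0.06 m is -0.96, -0.05 m is -0.8.

Request:
drive_effector --increments '[0.065, 0, 0, 0, 0, 0.075, 0, 0, 0, 0, 0.093, 0, 0, 0, 0, 0.093, 0, 0, 0, 0, 0.093, 0, 0, -0.48, 0, 0.093, 0, 0, -0.8, 0, 0.093, 0, 0, -0.96, 0, 0.093, 0, 0, -0.8, 0, 0.093, 0, 0, 0, 0, 0.093, 0, 0, 0, 0, 0.093, 0, 0, 0, 0, 0.093, 0, 0, 0, 0]'

```text
time: 22.42
position: [0.5442, -0.2635, 0.2676]
eef_rot: [[0.85, 0.527, -0.003], [0.527, -0.85, 0.001], [-0.002, -0.003, -1.0]]
force: [0.1, 0.4, -0.1]
finger_gap: 0.0929
grip_force: 0.0
```

```bash
python3 - <<'E'
from h import *
s,im=shoot("wrist","w9");C=cam("wrist",s);p=s["position"];u=proj(C,[.5455,-.2645,.117]).astype(int);print(p,u)
h=grey(im,(u[0]-60,u[1]-105,u[0]+60,u[1]+110));print(rect(C,h,.117))
# exclude end label: width/edges per row against the expected top outline
R=s["eef_rot"];i=cv2.GaussianBlur(im,(3,3),0).astype(int);m=(i[...,0]-i[...,2]<6)
c0=np.array([.5452,-.2639,.117])
for x in (.08,0,-.06):
    q=[proj(C,c0+R@[x,y,0]) for y in (-.03,.03)];r=int(q[0][1]);c=np.where(m[r,u[0]-70:u[0]+70])[0]+u[0]-70;print(r,q[0][0],q[1][0],c[[0,-1]])
print([np.where(m[:u[1],u[0]+d])[0][0] for d in(-25,25)],proj(C,c0+R@[.085,0,0]))
# bystanders unmoved in the top view?
a=cv2.imread("pics/top0.png").astype(int);_,b=shoot("top","top1");b=b[...,::-1].astype(int)
for n,(x,y) in dict(jar=(303,151),tub=(221,157),spray=(408,225),dish=(440,134),dish2=(107,199)).items():
    print(n,np.abs(a-b)[y-25:y+25,x-25:x+25].sum(2).mean())
E
```

```text
[ 0.5442 -0.2635  0.2676] [259 170]
(array([ 0.5462, -0.2642]), (172.35665893554688, 59.32746887207031), 31.906320571899414)
83 224.570727359717 292.34500749874917 [226 292]
170 226.88598316712512 289.9019368881512 [229 290]
229 228.4197449158195 288.283493384205 [230 288]
[np.int64(78), np.int64(78)] [258.4631  77.2135]
jar 37.004
tub 32.7536
spray 103.564
dish 32.1432
dish2 36.2464
```

The stack outline matches within about 1 px at height 0.117 m. The spray's difference may only be the arm's shadow, so I'm checking it by colour.

```bash
python3 - <<'E'
from h import *
shoot("scene","scene1")
for f,(x0,y0,x1,y1) in (("scene",(110,125,150,180)),("top",(385,205,430,240))):
    for k in "01":
        i=cv2.imread(f"pics/{f}{k}.png").astype(int)[y0:y1,x0:x1]
        v,u=np.where((i[...,2]-i[...,0]>45));print(f,k,len(u),u.mean()+x0,v.mean()+y0)
print(manip.state()["time"])
E
```

```text
scene 0 59 125.72881355932203 146.52542372881356
scene 1 72 126.06944444444444 146.94444444444446
top 0 80 408.6875 224.8375
top 1 123 408.8048780487805 224.73170731707316
22.575
```

The spray hasn't moved (its centroids agree to under 0.5 px).

```bash
python3 -c "
from bench import manip
print(manip.sign_off())"
```

```text
the job is handed in; nothing more can be done
None
```

The lid lies flush on the stone box, the closed box sits fully down on its lugs, no bystander was seen to move, and I handed the job in at 22.6 s.

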